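Slide the capped well plate under the dispensing head

TASK

Push the well plate with the green cap mat along the bench, in under the dispensing head between its guide rails, until it sits fully home against the orange end stop. Push it gently with the fingers and keep it flat on the bench: do not grip it, lift it or tip it. Leave the spare plate, tube rack, tip box and bottle where they are, and finish with the hand clear.

Things in the scene. Friction and masses are not known exactly. Their poses are not given: they have to be found in the camera images.
- plate: The loose plate to push: white block 128 (its x) x 85.5 mm (its y), 12.5 mm high, upright sides; on top a green cap mat (120 x 78 mm, dark dots), 15 mm in all. 80 to 170 g, plastic on laminate. Origin: centre of its underside, on the bench. It starts outside the mouth, within 30 mm sideways of the lane's centre line and its x within 0.3 rad of the dispenser's x, as it should end.
- dispenser: Fixed dispensing head, a white block (z 55 to 160 mm, knob to 202) on two grey columns over a lane on the bare bench. Origin: on the bench, where the seated plate's origin belongs; x is the way the plate is pushed in, y across the lane. In mm: head x 2 to 48, y +-64; columns x 5 to 45, y +-58 to 74; feet to y +-88. The seated plate's trailing end (x = -64) stays outside.
- mouth (a point): Middle of the lane's mouth on the bench, at x = -55 mm of the dispenser. Aluminium side guides 10 mm high flare here to about +-58 mm inside, narrowing to parallel rails with inner faces at y = +-46 mm from x = -20 to +74 mm (3 mm of play each side of the plate). Its axes are the dispenser's.
- bar (a point): Centre of the underside of the black guard bar below the head, the low bridge: 19 mm above the bench (4 mm over the plate), at x = 25 mm of the dispenser, 36 mm deep along x, spanning the lane. Its axes are the dispenser's.
- stop (a point): Foot of the orange end stop's face, on the bench in the middle of the lane, at x = +64 mm of the dispenser; the stop is 12 mm high and rigid. The plate's leading end rests against it when home. Its axes are the dispenser's.
- spare_plate: Bystander: loose white plate without a cap mat (grey wells), 128 x 85.5 x 14.5 mm, lying on the bench. Origin: centre of its underside.
- tube_rack: Bystander: loose white rack with small green tubes, 100 mm (x) by 206 mm (y), about 65 mm high with the caps. Origin: centre of its underside.
- tip_box: Bystander: loose blue box of yellow pipette tips, 120 x 85 mm, 57 mm high. Origin: centre of its underside.
- bottle: Bystander: standing amber bottle with blue cap, 66 mm across, 130 mm high. Origin: centre of its underside.
Mind the look-alikes: they are no part of the job. Leave any red look-alike of the dispenser alone.

How it is judged (in metres and radians):
On the way:
1. the plate's leading end is in under the head, between the rails (x of plate in the frame of dispenser above -0.045 m and y of plate in the frame of dispenser between -0.008 and 0.008 m).
At the end, for the whole second after the job is handed in: The plate lies flat and still on the bench under the head, seated against the end stop within 5 mm, within 6 mm of the lane's centre line and 0.08 rad of its direction, and the bystanders are within 15 mm of where they were (x of plate in the frame of dispenser between -0.005 and 0.005 m and y of plate in the frame of dispenser between -0.006 and 0.006 m and angle between the x axis of plate and the x axis of dispenser, either way round below 0.08 rad and angle between plate's own z axis and vertical below 0.03 rad and z of plate in the frame of dispenser between -0.003 and 0.003 m and linear speed of plate below 0.01 m/s and distance of each of spare_plate, tube_rack, tip_box, bottle from where it was at the start of the episode below 0.015 m); the robot touches nothing.
It fails at once if the plate is lifted off the bench (its centre rises more than 6 mm) (height (world z) of plate above 0.006 m).
It fails at once if the plate is tipped by more than 0.1 rad (angle between plate's own z axis and vertical above 0.1 rad).
It fails at once if the plate is gripped or pushed hard (fingers on the plate with more than 35 N) (contact force between the fingers and plate above 35 N).
It fails at once if a bystander is moved by more than 15 mm (distance of any of spare_plate, tube_rack, tip_box, bottle from where it was at the start of the episode above 0.015 m).
It also fails if it takes over 58 s, if anything falls off the work surface, if the arm or the gripper's body presses on something with over 40 N, if the wrist force passes 120 N, or if a joint passes its speed limit or range.

ROBOT

A 7-joint arm with a two-finger parallel gripper is mounted at the origin on the work surface. World frame = base frame: x ahead of the robot, y to its left, z up, the work surface at z = 0. Lengths are in m, angles in degrees, forces in N, time in s.
With the tool pointing down it reaches from about 0.425 to 0.875 m from the base axis. Payload 4.7 kg.
Tool frame: the origin (TCP) lies on the mounting face of the last link; the fingertips stand 182 mm ahead of it and the grasp point (between the pads) lies 164 mm ahead of it; z points along the fingers, x is the direction in which the jaws open and shut, and the axes are right-handed (so a half turn about z gives the same grasp; the last joint's range is limited). The gripper opens to 87 mm and grips with 3 to 60 N. Pads are 19 mm wide; open, the fingers measure 117 mm over their backs; the gripper's body (75 mm by 190 mm) begins 51 mm behind the grasp point.
Start: joints at [70.766, 18.392, -4.016, 83.108, 1.295, 78.541, -3.26], TCP at [0.223, -0.611, 0.405] pointing down, gripper open.
Joint ranges: [-163.93, 163.93], [-17.29, 119.83], [-79.2, 71.16], [3.27, 140.29], [-89.18, 269.18], [5.43, 117.66], [-154.24, 154.24]. Speed limits (degrees/s): [147.25, 147.25, 180, 180, 180, 180, 180].

INTERFACE

Orientations are given as [roll, pitch, yaw] about the fixed x, y, z axes, in that order (R = Rz(yaw) Ry(pitch) Rx(roll)).
In Python, from cell import status, cams, env, outline_of, landmark_of gives the robot as it stands. The module is installed in compiled form; this text tells all that it offers.
- The arm moves only by the tool jog_arm, never from a script. Its argument "rows" is a list of rows, each a list of 7 numbers: the closure, from 0 (fully open) to 1 (shut), then the shift along the tool's x, y, z in m, then the turn, a rotation vector about the tool's x, y, z in degrees. A call has 1 to 12 rows; each row shifts and turns the commanded pose from where the row before left it, along the tool's axes as they then stand; what a row does not reach is not made up. A row lasts 1/12 s, in which the tool goes at most 41.7 mm and 7.16 degrees, less where a joint would pass 70% of its speed; a pose out of reach is approached as far as the arm can. A call with a gripper value outside its range is refused whole. The fingers move at their own pace and stop on an object; "grip_force" is the grip in N (left out, the last holds). Time passes only in rows, so rows that do not move let the fingers close. It gives the time, the measured TCP pose, the force and the opening at its end, in the units of the state.
- status.get_obs(): the state, without advancing time (a new reading comes with each control period).
- cams.read_camera(name): name is "scene" or "top"; returns (picture, depth): 384x512x3 uint8, red, green, blue; 384x512 float32, m along the optical axis (not along the pixel's ray), 0 where there is no reading.
- cams.camera_params(name): a dict with "vfov" (degrees; the focal length in pixels is half the picture's height over the tangent of half this angle, whatever the lens; pixels are square), "cx", "cy" (the principal point, pixels), "k1" (the pictures are not rectified: a ray, as slopes to the right and down, at radius r is drawn at 1 + k1 r^2 times it, then the intrinsics apply), "eye" and "attitude" of the camera in the world. Camera axes: x right, y up, looking along -z (the intrinsics and any distortion apply to the point x, -y, -z); pixel columns grow to the right and rows downward; lengths in m; the calibration is good to about 2 mm. A picture is of the moment at which its call begins. camera_params takes no time and is no camera call.
- env.sign_off(): hands the job in, once; it reports no verdict.
Trained networks look in the newest picture that a camera, given by its name, has taken for a name from the list of things; names that differ only in an ending like _2 or _b are one class to them, and where a whole thing is asked for, a point or a joint stands for the part that bears it (a point fixed in the world has none). Each returns a list of dicts, best first, with "conf" (0 to 1); they miss things now and then, are a little off and sometimes report something else, mostly with a low value. They report only what shows in the picture. A call takes as long as a camera call. They do not tell look-alikes from the thing itself.
- outline_of(camera, name): "pixels" (384x512 bool, what is visible of it) and "box" ([left, top, right, bottom] in pixels, round what is visible of it).
- landmark_of(camera, name): "position" ([row, column] in pixels: a listed point, or the origin of a listed thing).
The state is a dict: "time_s": time; "qpos": joint angles; "joint_velocities": joint speeds; "effort": joint torques, N m; "tool_pos": TCP position; "tool_rot": TCP orientation; "force": force on the tool from outside, world axes, zero at the start; "wrist_torque": the same for the moment, N m; "grip_width": finger opening in m.
Only numpy, scipy, OpenCV 4.12 (cv2) and the standard library are available. Lean on these libraries where they do the work, as an engineer would, in place of code of your own. Each camera call takes 0.05 s, during which the arm holds its last target. There are 200 camera calls.

## Working session

There is one attempt and no reset: what is moved stays moved. The work goes in short steps, Python scripts to look and compute and a tool call to move; the robot and the scene stay as the last step left them, time stands still between calls to the robot, and variables do not carry over. Pictures are saved under pics/ and viewed, about 8 in all and at most 12, crops included, and the job is handed in when it is done.

Besides the shell and the picture viewer there is one more tool, called after ">>>" as name([rows], argument=value, ...), one row to a line, values as JSON. jog_arm: Moves the arm, as the interface text tells. Its arguments: {"type":"object","properties":{"rows":{"type":"array"},"grip_force":{"type":"number"}},"required":["rows"]}

```bash
mkdir -p pics; cat > h.py <<'E'
import numpy as np, cv2
from scipy.spatial.transform import Rotation as R
from cell import status, cams, env, outline_of, landmark_of
def par(n):
    p=cams.camera_params(n); f=192/np.tan(np.radians(p['vfov'])/2)
    K=np.array([[f,0,p['cx']],[0,f,p['cy']],[0,0,1.]])
    a=np.array(p['attitude'],float)
    M=a if a.shape==(3,3) else R.from_euler('xyz',a,degrees=True).as_matrix()
    return K,np.array([p['k1'],0,0,0,0.]),np.array(p['eye'],float),M
def ray(n,uv):
    K,d,e,M=par(n)
    u=cv2.undistortPoints(np.array(uv,float).reshape(-1,1,2),K,d)[:,0]
    return e,np.c_[u[:,0],-u[:,1],-np.ones(len(u))]@M.T
def at_z(n,uv,z):
    e,r=ray(n,uv); return e+r*((z-e[2])/r[:,2])[:,None]
def at_d(n,uv,dep):
    e,r=ray(n,uv); return e+r*np.array(dep).reshape(-1,1)
def proj(n,P):
    K,d,e,M=par(n); c=(np.array(P,float)-e)@M; c=c*[1,-1,-1]
    return cv2.projectPoints(c.reshape(-1,1,3),np.zeros(3),np.zeros(3),K,d)[0][:,0]
def save(name,im): cv2.imwrite('pics/'+name,im[...,::-1])
E
python3 - <<'E'
from h import *
for n in ('scene','top'):
    print(cams.camera_params(n))
    im,d=cams.read_camera(n); np.savez('pics/'+n+'0.npz',im=im,d=d)
    save(n+'0.png',im)
    for t in ('plate','dispenser','spare_plate','tube_rack','tip_box','bottle'):
        print(n,t,[(round(o['conf'],2),o['box']) for o in outline_of(n,t)][:3])
    for t in ('plate','dispenser','mouth','stop','bar'):
        print(n,t,[(round(o['conf'],2),np.round(o['position'],1)) for o in landmark_of(n,t)][:3])
print(status.get_obs())
E
```

```text
{'vfov': 46.06826542124292, 'cx': 246.57114587983455, 'cy': 181.4063195396771, 'k1': -0.07366805217076428, 'eye': array([1.26053981, 0.29162628, 1.04401183]), 'attitude': array([ 34.93336606,   0.70964851, 110.5955471 ])}
scene plate [(0.6, [228.2, 158.0, 280.9, 193.6])]
scene dispenser [(0.86, [149.8, 93.9, 209.4, 177.8]), (0.56, [124.5, 47.1, 180.4, 122.4])]
scene spare_plate [(0.71, [370.1, 226.8, 407.6, 276.8])]
scene tube_rack [(0.81, [179.3, 218.0, 277.2, 286.5])]
scene tip_box [(0.68, [392.7, 142.7, 429.6, 188.6])]
scene bottle [(0.93, [91.2, 139.5, 121.4, 181.1]), (0.18, [150.2, 96.1, 209.4, 177.0])]
scene plate [(0.64, array([176.3, 252.4]))]
scene dispenser [(0.87, array([153.2, 185.6])), (0.72, array([103.2, 154.8]))]
scene mouth [(0.84, array([105.1, 172.6]))]
scene stop [(0.92, array([102.7, 140.5])), (0.77, array([148.1, 164.6]))]
scene bar [(0.98, array([146.3, 179.9])), (0.69, array([ 96.3, 148.9]))]
{'vfov': 54.80331287504975, 'cx': 258.3318542554879, 'cy': 193.7138158793692, 'k1': 0.041075408868754895, 'eye': array([0.42729511, 0.05281863, 1.1693685 ]), 'attitude': 
[... 631 characters left out ...]
5, 333.4]))]
{'time_s': 1.2, 'qpos': array([70.76782599, 18.39118779, -4.01629885, 83.1097101 ,  1.29471395,
       78.54378812, -3.25773915]), 'joint_velocities': array([-0.00220524, -0.04811382,  0.07945879,  0.04105248, -0.02866839,
       -0.04381408, -0.02776498]), 'effort': array([ 6.11986911e-05, -4.91115546e+01, -4.02987907e-01, -3.12771678e+01,
       -6.35350775e-02,  3.39420908e-02,  4.72825081e-05]), 'tool_pos': array([ 0.22271684, -0.61063522,  0.40477595]), 'tool_rot': array([ 1.79997325e+02, -4.39645460e-04, -6.99565894e+01]), 'force': array([-0.33851334, -0.31746869, -0.78898444]), 'wrist_torque': array([0.00544924, 0.02113203, 0.01236843]), 'grip_width': 0.08688918149064344}
```

```bash
python3 - <<'E'
from h import *
t=np.load('pics/top0.npz'); s=np.load('pics/scene0.npz')
a=cv2.resize(t['im'][140:300,210:440],None,fx=3.4,fy=3.4,interpolation=cv2.INTER_CUBIC)
save('topc.png',a)
b=cv2.resize(s['im'][30:210,80:300],None,fx=3.3,fy=3.3,interpolation=cv2.INTER_CUBIC)
save('scenec.png',b)
im,d=t['im'],t['d']
for n in('top','scene'):
  cams.read_camera(n)
  for nm in ('plate','dispenser','spare_plate'):
    for o in outline_of(n,nm):
      v,u=np.nonzero(o['pixels']); dd=(t if n=='top' else s)['d'][v,u]; k=dd>0
      P=at_d(n,np.c_[u,v][k],dd[k])
      print(n,nm,round(o['conf'],2),len(u),np.median(P,0).round(3),'z',np.percentile(P[:,2],[5,50,95]).round(3))
print(at_z('top',[[251.8,209.1],[323,208.2],[380.3,251.9],[401.2,252.1]],0).round(3))
print(at_z('scene',[[252.4,176.3],[185.6,153.2],[154.8,103.2],[172.6,105.1],[140.5,102.7],[164.6,148.1]],0).round(3))
print(at_z('scene',[[179.9,146.3],[148.9,96.3]],.019).round(3), at_z('top',[[390.2,252.3],[333.4,204.5]],.019).round(3))
E
```

```text
top plate 0.86 1146 [0.549 0.037 0.014] z [0.009 0.014 0.018]
top dispenser 0.81 1550 [ 0.541 -0.197  0.157] z [0.006 0.157 0.2  ]
top dispenser 0.56 2153 [ 0.395 -0.362  0.141] z [0.006 0.141 0.199]
top spare_plate 0.72 1096 [0.659 0.438 0.014] z [0.01  0.014 0.018]
scene plate 0.64 1178 [0.558 0.039 0.014] z [0.007 0.014 0.018]
scene dispenser 0.8 2526 [ 0.576 -0.199  0.11 ] z [0.005 0.11  0.185]
scene dispenser 0.8 2179 [ 0.419 -0.364  0.11 ] z [0.006 0.11  0.184]
scene dispenser 0.67 3765 [0.823 0.065 0.048] z [0.004 0.048 0.059]
scene spare_plate 0.87 1616 [0.667 0.438 0.014] z [0.009 0.014 0.017]
[[ 0.538  0.046  0.   ]
 [ 0.538 -0.18   0.   ]
 [ 0.399 -0.354  0.   ]
 [ 0.397 -0.419  0.   ]]
[[ 0.56   0.032  0.   ]
 [ 0.549 -0.182  0.   ]
 [ 0.395 -0.365  0.   ]
 [ 0.384 -0.306  0.   ]
 [ 0.409 -0.41   0.   ]
 [ 0.553 -0.25   0.   ]]
[[ 0.544 -0.201  0.019]
 [ 0.39  -0.386  0.019]] [[ 0.398 -0.377  0.019]
 [ 0.547 -0.209  0.019]]
```

View pics/top0.png

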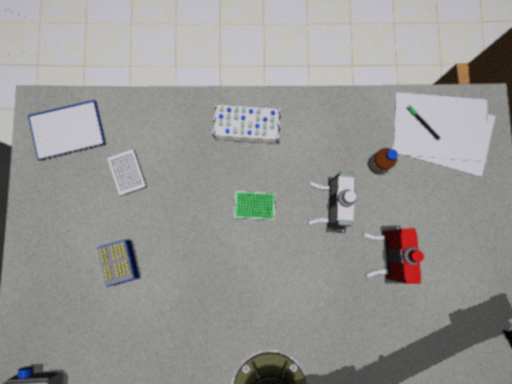

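View pics/scene0.png

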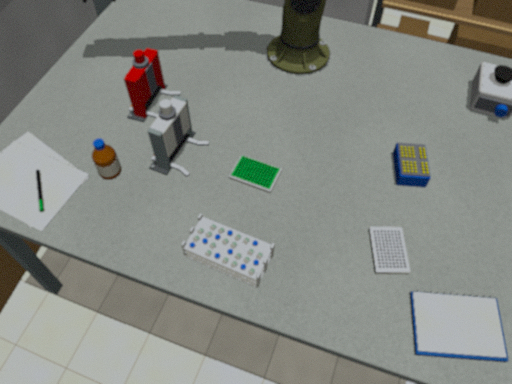

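View pics/topc.png

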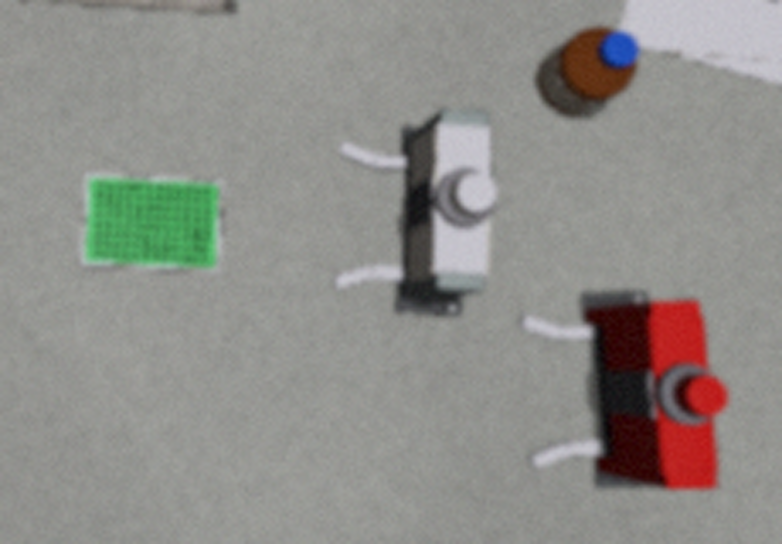

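The green-mat plate is at top (254,206) and scene (255,173). The white dispenser is at top (335,205) and scene (170,135), with its flared guides facing the plate. Look-alikes are the red dispenser at top (404,256) and scene (145,85), and the spare plate at top (126,172) with grey wells. The crop confirms the choice: green plate, white dispenser. Next I'll measure both precisely.

```bash
cat > m.py <<'E'
from h import *
from scipy.optimize import least_squares
def plate(n,im):
    hsv=cv2.cvtColor(im,cv2.COLOR_RGB2HSV)
    m=cv2.inRange(hsv,(45,90,50),(85,255,255)); m=cv2.morphologyEx(m,cv2.MORPH_CLOSE,np.ones((3,3)))
    c=max((q for q in cv2.findContours(m,0,1)[0]),key=cv2.contourArea)
    P=at_z(n,c[:,0],.015)[:,:2]
    (cx,cy),(w,h),a=cv2.minAreaRect((P*1000).astype(np.float32))
    if w<h: a+=90; w,h=h,w
    a=(a+180)%180
    return np.round([cx,cy],1),np.round([w,h],1),round(a,2)
E
python3 - <<'E'
from m import *
D={n:np.load(f'pics/{n}0.npz') for n in('top','scene')}
for n in D: print(n,plate(n,D[n]['im']))
# dispenser clouds
C={}
for n in D:
    d=D[n]['d']; v,u=np.nonzero(d>0); P=at_d(n,np.c_[u,v],d[v,u])
    k=(P[:,0]>.42)&(P[:,0]<.68)&(P[:,1]<-.1)&(P[:,1]>-.29)
    P=P[k]; C[n]=P; uv=np.c_[u,v][k]
    H=P[(P[:,2]>.150)&(P[:,2]<.168)]
    print(n,'headtop',len(H),(cv2.minAreaRect((H[:,:2]*1000).astype(np.float32))),H[:,2].mean().round(4))
    # guides by brightness, at z .01 , outside head
    g=D[n]['im'][uv[:,1],uv[:,0]].min(1)>185
    G=P[g&(P[:,2]<.025)]; print('guides',len(G)); print((G[np.argsort(G[:,0])]*1000).round(0).astype(int).tolist())
    O=D[n]['im'][uv[:,1],uv[:,0]].astype(int); o=(O[:,0]>150)&(O[:,2]<90)&(P[:,2]<.03)
    print('orange',o.sum(),(P[o]*1000).round().tolist()[:10])
    b=P[:,2]>.003
    print('bench z',np.median(P[P[:,2]<.01][:,2]))
E
python3 - <<'E'
import sys; sys.path.insert(0,'.')
import cv2
im=cv2.imread('pics/scene0.png')[80:200,130:290]
cv2.imwrite('pics/sc2.png',cv2.resize(im,None,fx=4.8,fy=4.8,interpolation=cv2.INTER_CUBIC))
E
```

```text
top (array([549.5,  38.1]), array([115.9,  74.3]), 86.65)
scene (array([551.5,  36.8]), array([116.5,  76.2]), 86.14)
top headtop 660 ((550.4266357421875, -209.3317413330078), (46.84481430053711, 147.13421630859375), 87.39806365966797) 0.1594
guides 54
[[491, -136, 7], [494, -144, 12], [494, -135, 11], [494, -139, 7], [497, -179, 10], [497, -183, 9], [497, -147, 14], [497, -154, 11], [497, -151, 9], [497, -145, 8], [497, -142, 8], [497, -139, 8], [499, -185, 13], [499, -182, 14], [500, -180, 10], [500, -176, 11], [500, -170, 12], [500, -167, 11], [500, -161, 10], [500, -158, 9], [500, -174, 6], [500, -152, 8], [500, -155, 6], [500, -149, 5], [503, -182, 14], [503, -170, 13], [503, -174, 10], [503, -177, 8], [503, -180, 7], [503, -187, 5], [604, -174, 13], [604, -193, 11], [604, -190, 10], [605, -187, 8], [605, -181, 8], [605, -178, 7], [605, -185, 6], [608, -162, 9], [608, -172, 7], [608, -168, 7], [608, -165, 7], [610, -164, 16], [611, -155, 11], [611, -159, 9], [612, -153, 7], [612, -162, 6], [614, -158, 12], [614, -149, 13], [614, -146, 12], [614, -152, 11], [615, -156, 8], [618, -142, 12], [618, -149, 11], [618, -146, 9]]
orange 0 []
bench z 0.0002095132697786939
scene headtop 575 ((554.2820434570312, -212.3766632080078), (49.59390640258789, 148.4531707763672), 86.2127685546875) 0.1591
guides 0
[]
orange 0 []
bench z -6.675175958414936e-05
```

View pics/sc2.png

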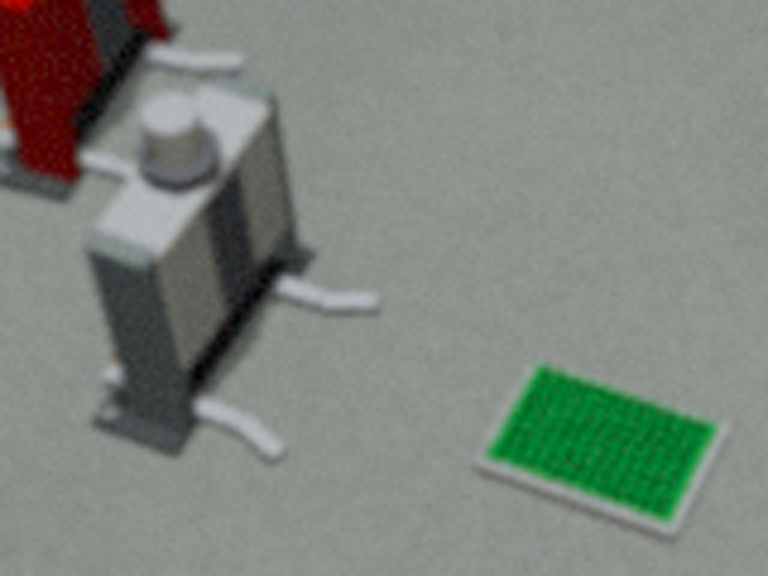

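>>> jog_arm([
  [0.43, 0, 0, -0.03, 0, 0, 0],
  [0.43, 0, 0, -0.03, 0, 0, 0],
  [0.43, 0, 0, 0, 0, 0, -6.66],
  [0.43, 0, 0, 0, 0, 0, -6.66],
  [0.43, 0, 0, 0, 0, 0, -6.66],
  [0.43, 0, 0, 0, 0, 0, -6.66],
  [0.43, 0, 0, 0, 0, 0, -6.66],
  [0.43, 0, 0, 0, 0, 0, -6.66],
  [0.43, 0, 0, 0, 0, 0, -6.66],
  [0.43, 0, 0, 0, 0, 0, -6.66],
  [0.43, 0, 0, 0, 0, 0, -6.66],
  [0.43, 0, 0, 0, 0, 0, -6.66],
], grip_force=10)

```text
time_s: 2.6
tool_pos: [0.2227, -0.6106, 0.4648]
tool_rot: [180.0, 0.0, -3.0]
force: [0.2, 0.5, 0.0]
grip_width: 0.0496
```

>>> jog_arm([
  [0.43, 0.012, -0.032, 0, 0, 0, 0],
  [0.43, 0.012, -0.032, 0, 0, 0, 0],
  [0.43, 0.012, -0.032, 0, 0, 0, 0],
  [0.43, 0.012, -0.032, 0, 0, 0, 0],
  [0.43, 0.012, -0.032, 0, 0, 0, 0],
  [0.43, 0.012, -0.032, 0, 0, 0, 0],
  [0.43, 0.012, -0.032, 0, 0, 0, 0],
  [0.43, 0.012, -0.032, 0, 0, 0, 0],
  [0.43, 0.012, -0.032, 0, 0, 0, 0],
  [0.43, 0.012, -0.032, 0, 0, 0, 0],
  [0.43, 0.012, -0.032, 0, 0, 0, 0],
  [0.43, 0.012, -0.032, 0, 0, 0, 0],
])

```text
time_s: 3.6
tool_pos: [0.3893, -0.2339, 0.465]
tool_rot: [179.9, -0.0, -3.4]
force: [0.8, 0.3, 0.0]
grip_width: 0.0496
```

>>> jog_arm([
  [0.43, 0.012, -0.032, 0, 0, 0, 0],
  [0.43, 0.012, -0.032, 0, 0, 0, 0],
  [0.43, 0.012, -0.032, 0, 0, 0, 0],
  [0.43, 0.012, -0.032, 0, 0, 0, 0],
  [0.43, 0.012, -0.032, 0, 0, 0, 0],
  [0.43, 0.012, -0.032, 0, 0, 0, 0],
  [0.43, 0.012, -0.032, 0, 0, 0, 0],
  [0.43, 0.012, -0.032, 0, 0, 0, 0],
  [0.43, 0.012, -0.032, 0, 0, 0, 0],
  [0.43, 0.012, -0.032, 0, 0, 0, 0],
  [0.43, 0.012, -0.032, 0, 0, 0, 0],
  [0.43, 0.012, -0.032, 0, 0, 0, 0],
])

```text
time_s: 4.6
tool_pos: [0.5558, 0.1404, 0.465]
tool_rot: [180.0, -0.0, -3.4]
force: [1.9, -0.2, 0.8]
grip_width: 0.0499
```

>>> jog_arm([
  [0.43, -0.003, 0, 0.03, 0, 0, 0],
  [0.43, 0, 0, 0.03, 0, 0, 0],
  [0.43, 0, 0, 0.03, 0, 0, 0],
  [0.43, 0, 0, 0.03, 0, 0, 0],
  [0.43, 0, 0, 0.03, 0, 0, 0],
  [0.43, 0, 0, 0.03, 0, 0, 0],
  [0.43, 0, 0, 0.03, 0, 0, 0],
  [0.43, 0, 0, 0.03, 0, 0, 0],
  [0.43, 0, 0, 0.02, 0, 0, 0],
  [0.43, 0, 0, 0.01, 0, 0, 0],
  [0.43, 0, 0, 0.006, 0, 0, 0],
  [0.43, 0, 0, 0, 0, 0, 0],
])

```text
time_s: 5.6
tool_pos: [0.5522, 0.1393, 0.1882]
tool_rot: [180.0, 0.1, -3.4]
force: [-0.5, -0.4, 0.0]
grip_width: 0.0496
```

```bash
python3 - <<'E'
from m import *
o=status.get_obs(); print(o['tool_pos'],o['tool_rot'])
ims=[]
for n in ('top','scene'):
    im,d=cams.read_camera(n); print(n,plate(n,im)); ims.append(im)
save('p5.png',np.hstack([cv2.resize(ims[0][140:280,190:370],None,fx=2.2,fy=2.2),cv2.resize(ims[1][60:200,140:320],None,fx=2.2,fy=2.2)]))
E
```

```text
[0.55217473 0.13929789 0.18824933] [ 1.79994278e+02  5.40664882e-02 -3.35607860e+00]
top (array([549. ,  32.7]), array([104.9,  74.5]), 86.3)
scene (array([551.1,  32.7]), array([108.1,  76. ]), 86.14)
```

View pics/p5.png

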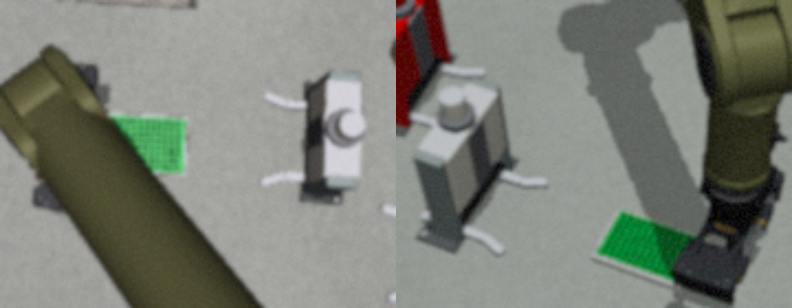

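The picture shows the open fingers down behind the plate's trailing end. The mat is at left-panel (150,145), the mouth at (265,140), and the path is clear. Next I make contact and begin a push with a slight sideways drift.

>>> jog_arm([
  [0.43, 0, 0.004, 0, 0, 0, 0],
  [0.43, 0, 0.004, 0, 0, 0, 0],
  [0.43, 0, 0.004, 0, 0, 0, 0],
  [0.43, 0, 0.004, 0, 0, 0, 0],
  [0.43, 0, 0.004, 0, 0, 0, 0],
  [0.43, 0, 0.003, 0, 0, 0, 0],
  [0.43, 0, 0.003, 0, 0, 0, 0],
  [0.43, 0, 0.003, 0, 0, 0, 0],
  [0.43, 0, 0.003, 0, 0, 0, 0],
  [0.43, 0.0005, 0.003, 0, 0, 0, 0],
  [0.43, 0.0005, 0.003, 0, 0, 0, 0],
  [0.43, 0.0005, 0.003, 0, 0, 0, 0],
])

```text
time_s: 6.7
tool_pos: [0.5513, 0.0982, 0.1887]
tool_rot: [-180.0, -0.0, -3.3]
force: [-1.1, 1.4, -0.1]
grip_width: 0.0493
```

>>> jog_arm([
  [0.43, 0.0006, 0.004, 0, 0, 0, 0],
  [0.43, 0.0006, 0.004, 0, 0, 0, 0],
  [0.43, 0.0006, 0.004, 0, 0, 0, 0],
  [0.43, 0.0006, 0.004, 0, 0, 0, 0],
  [0.43, 0.0006, 0.004, 0, 0, 0, 0],
  [0.43, 0.0006, 0.004, 0, 0, 0, 0],
  [0.43, 0, 0, 0, 0, 0, 0],
])

```text
time_s: 7.28
tool_pos: [0.5537, 0.0728, 0.1886]
tool_rot: [179.9, 0.0, -3.4]
force: [-0.3, 0.0, -0.3]
grip_width: 0.0495
```

```bash
cat >> m.py <<'E'
DO=np.array([553.5,-186.]); DA=np.radians(-93.2)
def lead(n,im):
    "plate in the dispenser frame from the visible leading part of the mat"
    hsv=cv2.cvtColor(im,cv2.COLOR_RGB2HSV)
    m=cv2.inRange(hsv,(45,90,50),(85,255,255)); m=cv2.morphologyEx(m,cv2.MORPH_CLOSE,np.ones((3,3)))
    c=max(cv2.findContours(m,0,1)[0],key=cv2.contourArea)
    P=at_z(n,c[:,0],.015)[:,:2]*1000-DO
    ex=np.array([np.cos(DA),np.sin(DA)]); ey=np.array([-ex[1],ex[0]]); Q=np.c_[P@ex,P@ey]
    (cx,cy),(w,h),a=cv2.minAreaRect(Q.astype(np.float32))
    while a>45: a-=90; w,h=h,w
    while a<-45: a+=90; w,h=h,w
    t=np.radians(a); u=np.array([np.cos(t),np.sin(t)])
    L=np.array([cx,cy])+u*w/2
    return 'centre',np.round(L-u*58.5,1),'len/wid',round(w,1),round(h,1),'yaw',round(a,2)
def look(pic=None):
    o=status.get_obs(); print(o['time_s'],o['tool_pos'].round(4),o['force'].round(1))
    ims=[]
    for n in ('top','scene'):
        im,d=cams.read_camera(n); ims.append(im)
        print(n,lead(n,im))
    if pic: save(pic,np.hstack([cv2.resize(ims[0][140:280,190:370],None,fx=2.2,fy=2.2),cv2.resize(ims[1][60:200,140:320],None,fx=2.2,fy=2.2)]))
E
python3 -c "
from m import *
for n in('top','scene'): print(lead(n,np.load(f'pics/{n}0.npz')['im']))
look()"
```

```text
('centre', array([-224.1,  -16.5]), 'len/wid', 115.9, 74.3, 'yaw', -0.15)
('centre', array([-222.7,  -14.4]), 'len/wid', 116.5, 76.2, 'yaw', -0.66)
7.2833 [0.5537 0.0728 0.1886] [-0.3  0.  -0.3]
top ('centre', array([-182.5,  -15. ]), 'len/wid', 53.6, 75.7, 'yaw', 2.54)
scene ('centre', array([-181.9,   -9.5]), 'len/wid', 76.2, 74.6, 'yaw', 1.25)
```

>>> jog_arm([
  [0.43, 0.0008, 0.004, 0, 0, 0, 0],
  [0.43, 0.0008, 0.004, 0, 0, 0, 0],
  [0.43, 0.0008, 0.004, 0, 0, 0, 0],
  [0.43, 0.0008, 0.004, 0, 0, 0, 0],
  [0.43, 0.0008, 0.004, 0, 0, 0, 0],
  [0.43, 0.0008, 0.004, 0, 0, 0, 0],
  [0.43, 0.0008, 0.004, 0, 0, 0, 0],
  [0.43, 0.0008, 0.004, 0, 0, 0, 0],
  [0.43, 0.0008, 0.004, 0, 0, 0, 0],
  [0.43, 0.0008, 0.004, 0, 0, 0, 0],
  [0.43, 0.0008, 0.004, 0, 0, 0, 0],
  [0.43, 0, 0, 0, 0, 0, 0],
])

```text
time_s: 8.38
tool_pos: [0.5599, 0.0284, 0.1887]
tool_rot: [180.0, -0.0, -3.4]
force: [1.2, -0.7, 0.5]
grip_width: 0.0496
```

```bash
python3 -c "
from m import *
look('p6.png')"
```

```text
8.3833 [0.5599 0.0284 0.1887] [ 1.2 -0.7  0.5]
top ('centre', array([-139.4,    2.1]), 'len/wid', 31.6, 60.3, 'yaw', 1.5)
scene ('centre', array([-137.6,   -0.7]), 'len/wid', 69.8, 75.7, 'yaw', 0.2)
```

View pics/p6.png

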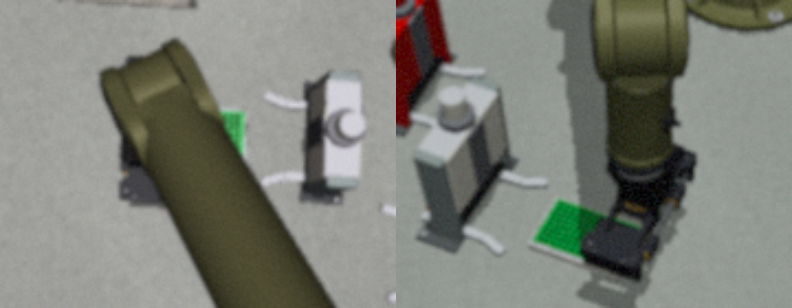

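The plate is now about 15 mm short of the mouth and nearly centred: scene panel mat (560,225), mouth about (520,205). I'll continue almost straight.

>>> jog_arm([
  [0.43, 0.0003, 0.004, 0, 0, 0, 0],
  [0.43, 0.0003, 0.004, 0, 0, 0, 0],
  [0.43, 0.0003, 0.004, 0, 0, 0, 0],
  [0.43, 0.0003, 0.004, 0, 0, 0, 0],
  [0.43, 0.0003, 0.004, 0, 0, 0, 0],
  [0.43, 0.0003, 0.004, 0, 0, 0, 0],
  [0.43, 0.0003, 0.004, 0, 0, 0, 0],
  [0.43, 0, 0.004, 0, 0, 0, 0],
  [0.43, 0, 0.004, 0, 0, 0, 0],
  [0.43, 0, 0.004, 0, 0, 0, 0],
  [0.43, 0, 0, 0, 0, 0, 0],
])

```text
time_s: 9.4
tool_pos: [0.5594, -0.0117, 0.1886]
tool_rot: [179.9, 0.0, -3.4]
force: [-0.1, 0.5, -0.6]
grip_width: 0.0501
```

```bash
python3 -c "
from m import *
look()
im,_=cams.read_camera('scene'); save('p7.png',cv2.resize(im[80:200,140:280],None,fx=5,fy=5,interpolation=cv2.INTER_CUBIC))"
```

```text
9.4 [ 0.5594 -0.0117  0.1886] [-0.1  0.5 -0.6]
top ('centre', array([-101.9,   13.5]), 'len/wid', 12.6, 41.3, 'yaw', 1.25)
scene ('centre', array([-97.7,   1.2]), 'len/wid', 69.7, 74.6, 'yaw', 0.58)
```

View pics/p7.png

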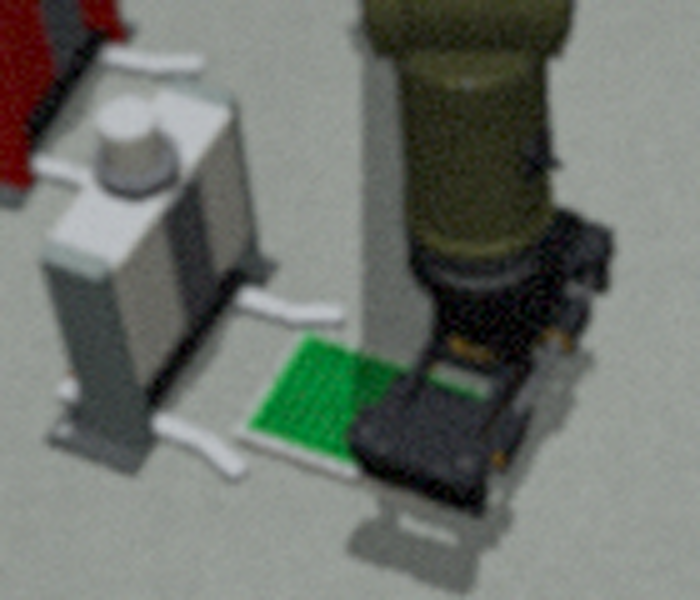

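The leading end has entered the flare: corners at about (240,430) and (310,335) lie between the guides at (200,440) and (290,305). I'll push on slowly.

>>> jog_arm([
  [0.43, 0, 0.003, 0, 0, 0, 0],
  [0.43, 0, 0.003, 0, 0, 0, 0],
  [0.43, 0, 0.003, 0, 0, 0, 0],
  [0.43, 0, 0.003, 0, 0, 0, 0],
  [0.43, 0, 0.003, 0, 0, 0, 0],
  [0.43, 0, 0.003, 0, 0, 0, 0],
  [0.43, 0, 0.003, 0, 0, 0, 0],
  [0.43, 0, 0.003, 0, 0, 0, 0],
  [0.43, 0, 0.003, 0, 0, 0, 0],
  [0.43, 0, 0.003, 0, 0, 0, 0],
  [0.43, 0, 0.003, 0, 0, 0, 0],
  [0.43, 0, 0, 0, 0, 0, 0],
])

```text
time_s: 10.55
tool_pos: [0.5575, -0.0442, 0.1887]
tool_rot: [180.0, 0.0, -3.4]
force: [0.3, 0.2, -0.3]
grip_width: 0.0494
```

```bash
python3 -c "
from m import *
look()
im,_=cams.read_camera('scene'); save('p8.png',cv2.resize(im[80:200,140:280],None,fx=5,fy=5,interpolation=cv2.INTER_CUBIC))"
```

```text
10.55 [ 0.5575 -0.0442  0.1887] [ 0.3  0.2 -0.3]
top ('centre', array([234.6, 276.1]), 'len/wid', 7.2, 32.1, 'yaw', 44.72)
scene ('centre', array([-65.5,   1.7]), 'len/wid', 67.3, 76.5, 'yaw', -0.29)
```

View pics/p8.png

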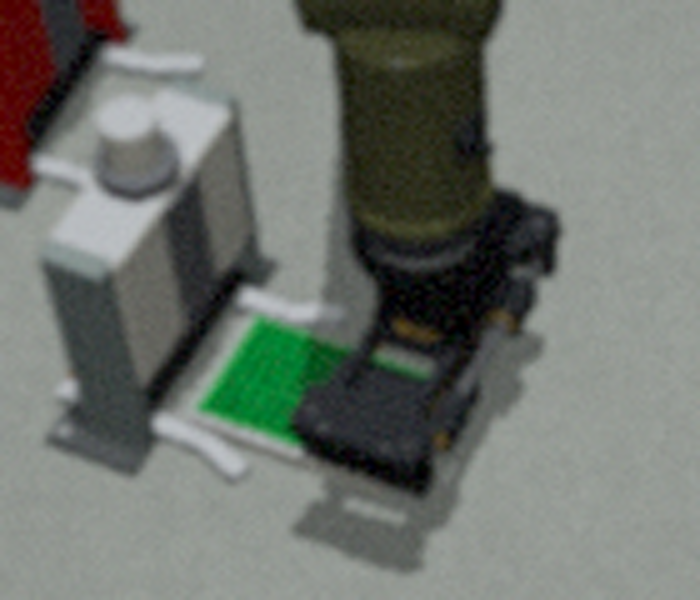

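The plate's leading end is between the parallel rails and centred, with no notable force. I'll continue.

>>> jog_arm([
  [0.43, 0, 0.003, 0, 0, 0, 0],
  [0.43, 0, 0.003, 0, 0, 0, 0],
  [0.43, 0, 0.003, 0, 0, 0, 0],
  [0.43, 0, 0.003, 0, 0, 0, 0],
  [0.43, 0, 0.003, 0, 0, 0, 0],
  [0.43, 0, 0.003, 0, 0, 0, 0],
  [0.43, 0, 0.003, 0, 0, 0, 0],
  [0.43, 0, 0.003, 0, 0, 0, 0],
  [0.43, 0, 0.003, 0, 0, 0, 0],
  [0.43, 0, 0.003, 0, 0, 0, 0],
  [0.43, 0, 0.003, 0, 0, 0, 0],
  [0.43, 0, 0, 0, 0, 0, 0],
])

```text
time_s: 11.7
tool_pos: [0.5555, -0.0772, 0.1887]
tool_rot: [180.0, 0.0, -3.4]
force: [-0.7, -0.7, 0.4]
grip_width: 0.0499
```

>>> jog_arm([
  [0.43, 0, 0.002, 0, 0, 0, 0],
  [0.43, 0, 0.002, 0, 0, 0, 0],
  [0.43, 0, 0.002, 0, 0, 0, 0],
  [0.43, 0, 0.002, 0, 0, 0, 0],
  [0.43, 0, 0.002, 0, 0, 0, 0],
  [0.43, 0, 0.002, 0, 0, 0, 0],
  [0.43, 0, 0.002, 0, 0, 0, 0],
  [0.43, 0, 0.002, 0, 0, 0, 0],
  [0.43, 0, 0.002, 0, 0, 0, 0],
  [0.43, 0, 0.002, 0, 0, 0, 0],
  [0.43, 0, 0, 0, 0, 0, 0],
])

```text
time_s: 12.62
tool_pos: [0.5544, -0.0968, 0.1887]
tool_rot: [180.0, 0.0, -3.4]
force: [0.4, 0.8, 1.0]
grip_width: 0.0498
```

```bash
python3 -c "
from m import *
look()"
```

```text
12.6167 [ 0.5544 -0.0968  0.1887] [0.4 0.8 1. ]
top ('centre', array([234.6, 276.1]), 'len/wid', 7.2, 32.1, 'yaw', 44.72)
scene ('centre', array([-41.1,  -2.5]), 'len/wid', 31.3, 79.3, 'yaw', 3.89)
```

>>> jog_arm([
  [0.43, 0, 0.001, 0, 0, 0, 0],
  [0.43, 0, 0.001, 0, 0, 0, 0],
  [0.43, 0, 0.001, 0, 0, 0, 0],
  [0.43, 0, 0.001, 0, 0, 0, 0],
  [0.43, 0, 0.001, 0, 0, 0, 0],
  [0.43, 0, 0.001, 0, 0, 0, 0],
  [0.43, 0, 0.001, 0, 0, 0, 0],
  [0.43, 0, 0.001, 0, 0, 0, 0],
  [0.43, 0, 0, 0, 0, 0, 0],
])

```text
time_s: 13.47
tool_pos: [0.554, -0.1045, 0.1888]
tool_rot: [180.0, -0.0, -3.4]
force: [0.2, 0.6, 0.2]
grip_width: 0.0494
```

>>> jog_arm([
  [0.43, 0, 0.0005, 0, 0, 0, 0],
  [0.43, 0, 0.0005, 0, 0, 0, 0],
  [0.43, 0, 0.0005, 0, 0, 0, 0],
  [0.43, 0, 0, 0, 0, 0, 0],
])

```text
time_s: 13.8
tool_pos: [0.5539, -0.1058, 0.1888]
tool_rot: [180.0, -0.0, -3.4]
force: [0.6, 0.8, 0.9]
grip_width: 0.0493
```

>>> jog_arm([
  [0.43, 0, 0.0005, 0, 0, 0, 0],
  [0.43, 0, 0.0005, 0, 0, 0, 0],
  [0.43, 0, 0, 0, 0, 0, 0],
])

```text
time_s: 14.05
tool_pos: [0.5538, -0.1068, 0.1887]
tool_rot: [180.0, 0.0, -3.4]
force: [0.2, 1.2, -0.3]
grip_width: 0.0498
```

>>> jog_arm([
  [0.43, 0, 0.0005, 0, 0, 0, 0],
  [0.43, 0, 0.0005, 0, 0, 0, 0],
  [0.43, 0, 0, 0, 0, 0, 0],
])

```text
time_s: 14.3
tool_pos: [0.5537, -0.1078, 0.1887]
tool_rot: [180.0, 0.0, -3.4]
force: [-0.5, 1.8, 0.7]
grip_width: 0.0495
```

>>> jog_arm([
  [0.43, 0, 0.0005, 0, 0, 0, 0],
  [0.43, 0, 0.0005, 0, 0, 0, 0],
  [0.43, 0, 0, 0, 0, 0, 0],
])

```text
time_s: 14.55
tool_pos: [0.5537, -0.1088, 0.1888]
tool_rot: [180.0, -0.0, -3.4]
force: [0.7, 0.7, 0.8]
grip_width: 0.0499
```

>>> jog_arm([
  [0.43, 0, 0.0005, 0, 0, 0, 0],
  [0.43, 0, 0.0005, 0, 0, 0, 0],
  [0.43, 0, 0, 0, 0, 0, 0],
])

```text
time_s: 14.8
tool_pos: [0.5536, -0.1098, 0.1887]
tool_rot: [180.0, 0.0, -3.4]
force: [0.9, 1.2, -0.5]
grip_width: 0.0494
```

Not at the stop yet, so I'll keep going in small steps.

>>> jog_arm([
  [0.43, 0, 0.0005, 0, 0, 0, 0],
  [0.43, 0, 0.0005, 0, 0, 0, 0],
  [0.43, 0, 0, 0, 0, 0, 0],
])

```text
time_s: 15.05
tool_pos: [0.5536, -0.1108, 0.1887]
tool_rot: [180.0, 0.0, -3.4]
force: [-0.1, 0.4, 0.1]
grip_width: 0.0493
```

>>> jog_arm([
  [0.43, 0, 0.0005, 0, 0, 0, 0],
  [0.43, 0, 0.0005, 0, 0, 0, 0],
  [0.43, 0, 0, 0, 0, 0, 0],
])

```text
time_s: 15.3
tool_pos: [0.5535, -0.1118, 0.1887]
tool_rot: [180.0, 0.0, -3.4]
force: [-0.2, 1.2, -0.3]
grip_width: 0.0496
```

```bash
python3 -c "
from m import *
o=status.get_obs(); print(o['force'],o['effort'].round(2))
im,_=cams.read_camera('scene'); save('p9.png',cv2.resize(im[80:200,140:280],None,fx=5,fy=5,interpolation=cv2.INTER_CUBIC))"
```

```text
[-0.15868704  1.2041208  -0.27397695] [  0.52 -41.    -9.25 -24.16   0.19   0.09  -0.  ]
```

View pics/p9.png

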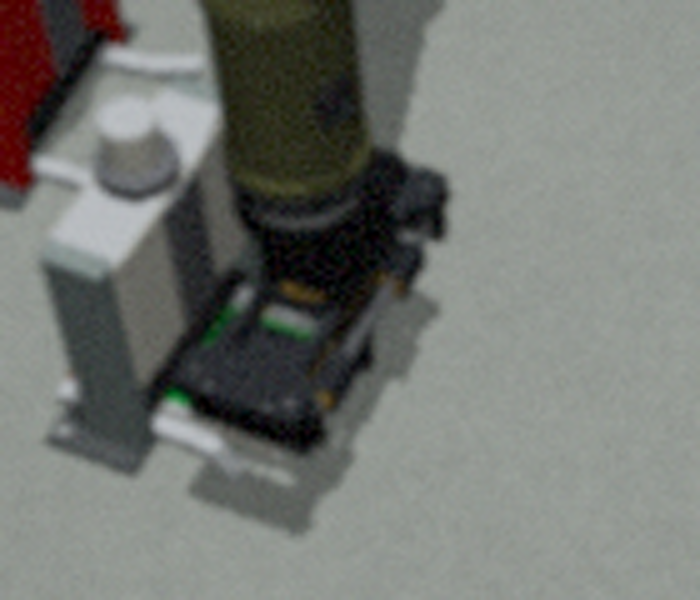

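The plate is well under the head with the trailing part outside, but no stop force yet. I'll go on in small steps.

>>> jog_arm([
  [0.43, 0, 0.0005, 0, 0, 0, 0],
  [0.43, 0, 0.0005, 0, 0, 0, 0],
  [0.43, 0, 0, 0, 0, 0, 0],
])

```text
time_s: 15.6
tool_pos: [0.5535, -0.1122, 0.1887]
tool_rot: [-180.0, -0.0, -3.3]
force: [0.1, 3.1, 1.0]
grip_width: 0.0493
```

>>> jog_arm([
  [0.43, 0, 0.0005, 0, 0, 0, 0],
  [0.43, 0, 0.0005, 0, 0, 0, 0],
  [0.43, 0, 0, 0, 0, 0, 0],
])

```text
time_s: 15.85
tool_pos: [0.5536, -0.1125, 0.1888]
tool_rot: [-179.9, -0.0, -3.3]
force: [1.1, 5.7, 0.8]
grip_width: 0.0497
```

>>> jog_arm([
  [0.43, 0, 0.0005, 0, 0, 0, 0],
  [0.43, 0, 0.0005, 0, 0, 0, 0],
  [0.43, 0, 0, 0, 0, 0, 0],
])

```text
time_s: 16.1
tool_pos: [0.5536, -0.1128, 0.1888]
tool_rot: [-179.8, -0.0, -3.3]
force: [1.0, 7.1, -0.3]
grip_width: 0.0497
```

The force rises steadily with the finger position held, so the plate is on something rigid at the expected place. I'll back off and check.

>>> jog_arm([
  [0.43, 0, -0.002, 0, 0, 0, 0],
  [0.43, 0, -0.004, 0, 0, 0, 0],
  [0.43, 0, -0.008, 0, 0, 0, 0],
  [0.43, 0, -0.015, 0, 0, 0, 0],
  [0.43, 0, -0.025, 0, 0, 0, 0],
  [0.43, 0, -0.025, 0, 0, 0, 0],
  [0.43, 0, -0.025, -0.01, 0, 0, 0],
  [0.43, 0, -0.025, -0.03, 0, 0, 0],
  [0.43, 0, -0.025, -0.03, 0, 0, 0],
  [0.43, 0, -0.025, -0.03, 0, 0, 0],
  [0.43, 0, -0.025, -0.03, 0, 0, 0],
  [0.43, 0, -0.02, -0.03, 0, 0, 0],
])

```text
time_s: 17.1
tool_pos: [0.5659, 0.111, 0.3503]
tool_rot: [179.9, -0.0, -3.3]
force: [1.4, 0.6, 0.6]
grip_width: 0.0494
```

>>> jog_arm([
  [0.43, 0, -0.02, -0.03, 0, 0, 0],
  [0.43, -0.02, -0.03, -0.02, 0, 0, 0],
  [0.43, -0.02, -0.03, 0, 0, 0, 0],
  [0.43, -0.02, -0.03, 0, 0, 0, 0],
  [0.43, -0.02, -0.02, 0, 0, 0, 0],
  [0.43, 0, 0, 0, 0, 0, 0],
])

```text
time_s: 17.6
tool_pos: [0.4892, 0.2498, 0.3995]
tool_rot: [-180.0, 0.0, -2.8]
force: [-0.4, 1.0, -0.1]
grip_width: 0.0495
```

```bash
cat > chk.py <<'E'
from m import *
P0={n:np.load(f'pics/{n}0.npz') for n in('top','scene')}
ex=np.array([np.cos(DA),np.sin(DA)]); ey=np.array([-ex[1],ex[0]])
pic=[]
for n in ('top','scene'):
    im,d=cams.read_camera(n); pic.append(im); np.savez(f'pics/{n}1.npz',im=im,d=d)
    print(n,'plate',[(round(o['conf'],2),np.round((at_z(n,[o['position'][::-1]],0)[0,:2]*1000-DO)@np.c_[ex,ey],1)) for o in landmark_of(n,'plate')])
    hsv=cv2.cvtColor(im,cv2.COLOR_RGB2HSV); m=cv2.inRange(hsv,(45,90,50),(85,255,255))
    m=cv2.morphologyEx(m,cv2.MORPH_CLOSE,np.ones((3,3)))
    c=[q for q in cv2.findContours(m,0,1)[0] if cv2.contourArea(q)>30]
    for q in c:
        Q=(at_z(n,q[:,0],.015)[:,:2]*1000-DO)@np.c_[ex,ey]
        if abs(Q.mean(0)[1])<80: print('green x',np.percentile(Q[:,0],[0,10,90]).round(1),'y',Q[:,1].min().round(1),Q[:,1].max().round(1),'trailing edge y/x',[ (y,Q[np.abs(Q[:,1]-y)<8][:,0].min().round(1)) for y in(-25,0,25) if (np.abs(Q[:,1]-y)<8).any()])
    for t in('spare_plate','tube_rack','tip_box','bottle'):
        o=outline_of(n,t)
        print(t,[ (round(a['conf'],2),np.round(a['box'])) for a in o[:1]])
t=pic[0][170:245,290:380]; s=pic[1][100:185,140:230]
save('p10.png',np.hstack([cv2.resize(t,(390,325),interpolation=2),cv2.resize(s,(344,325),interpolation=2)]))
print(status.get_obs()['tool_pos'])
E
python3 chk.py
```

```text
top plate [(0.61, array([-2.6, -4. ])), (0.53, array([-259.3,  234.3]))]
green x [-56.5 -55.8  10.2] y -38.2 36.9 trailing edge y/x [(-25, np.float64(-55.2)), (0, np.float64(-55.8)), (25, np.float64(-56.4))]
spare_plate [(0.65, array([ 99., 246., 136., 285.]))]
tube_rack [(0.83, array([214., 103., 279., 144.]))]
tip_box [(0.79, array([ 99., 248., 135., 286.]))]
bottle [(0.89, array([370., 148., 398., 176.]))]
scene plate [(0.79, array([6.2, 6.9]))]
green x [-56.6 -55.5  12.9] y -36.6 39.7 trailing edge y/x [(-25, np.float64(-56.6)), (0, np.float64(-56.0)), (25, np.float64(-56.4))]
spare_plate [(0.65, array([371., 224., 406., 277.]))]
tube_rack []
tip_box [(0.92, array([391., 143., 430., 190.]))]
bottle [(0.79, array([ 92., 138., 120., 182.]))]
[0.49450671 0.24301454 0.39861722]
```

View pics/p10.png

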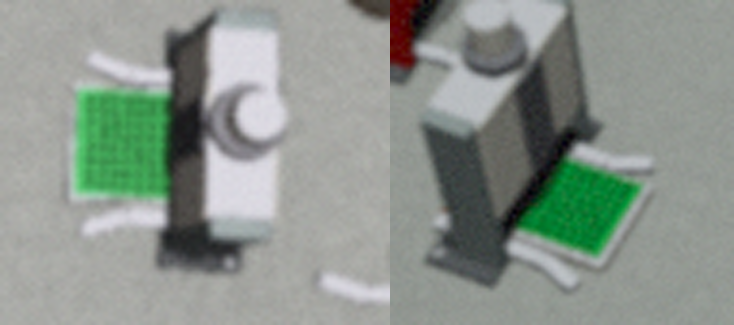

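```bash
python3 -c "
from h import *
a=np.load('pics/scene0.npz')['im'].astype(int);b=np.load('pics/scene1.npz')['im'].astype(int)
for n,(l,t,r,d) in dict(spare=(365,220,412,282),rack=(175,214,282,290),tip=(388,138,434,194),bottle=(88,135,125,185)).items(): print(n,np.abs(a-b)[t:d,l:r].mean().round(1))
print(status.get_obs()['joint_velocities'].round(2)); print(env.sign_off())"
```

```text
spare 7.2
rack 7.2
tip 6.6
bottle 6.5
[-0.16 -0.05 -0.14  0.04  0.06 -0.04 -0.02]
the job is handed in; nothing more can be done
None
```

The green-mat plate is pushed in under the white dispensing head to what I take to be the orange end stop, and I handed the job in at about 18 s. The sign-off gave no verdict, so success rests on my own checks.

**Push:** I used two fingers, opened about 50 mm, against the plate's trailing end. The push drifted about 15 mm sideways to line the plate up with the lane, then ran straight between the rails. At the end, the push force rose from about 1 N to 7 N while the fingers hardly moved. I took that as the stop and withdrew the hand.

**Last checks:**
- **Position:** the plate is at about x = +2 mm in the dispenser's frame, from the trailing edge of the mat in both cameras. The error is about ±3 mm because of my estimate of the dispenser's origin.
- **Sideways and angle:** it is within about 2 mm of the lane's centre line and turned by about 0.5° to 1°.
- **Bystanders:** nothing touched them. In the scene camera, before and after pictures of all four differ about equally and slightly (6.5–7.2 grey levels), which looks like camera noise.
- **Hand:** it is clear of everything, at about 0.4 m height, and still.

**Checks that failed or disagreed:**
- The network's plate landmarks differed from each other, at (-2.6, -4.0) mm from the top camera and (6.2, 6.9) mm from the scene camera. I trusted the mat edge instead.
- In the final top picture the network mistook the tip box for the spare plate, and it missed the tube rack in the scene picture.
- The stop itself was hidden by the head, so contact is inferred from the force and the trailing edge.

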